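# Stir the damp drying beads through the batch on the hot plate

## Robot

A 6-joint arm with a two-finger parallel gripper is mounted at the origin on the work surface. World frame = base frame: x ahead of the robot, y to its left, z up, the work surface at z = 0. Lengths are in mm, angles in rad, forces in N, time in s.
With the tool pointing down it reaches from about 350 to 975 mm from the base axis. Payload 7.1 kg.
Tool frame: the origin (TCP) lies at the very end of the fingers, on their centre line; the grasp point (between the pads) lies 19 mm behind it; z points along the fingers, y is the line along which they close (so a half turn about z gives the same grasp; the last joint's range is limited). The gripper opens to 88 mm and grips with 3 to 60 N. Pads are 20 mm wide; open, the fingers measure 115 mm over their backs; the gripper's body (75 mm by 178 mm) begins 61 mm behind the grasp point.
Start: joints at [-1.31, 0.423, 1.63, -0, 1.089, -0.019], TCP at [172.62, -600.672, 222.675] pointing down, gripper open.
Joint ranges: [-3, 3], [-0.9, 2.11], [0.09, 2.58], [-1.31, 4.45], [0.11, 2.69], [-2.54, 2.54]. Speed limits (rad/s): [2.39, 2.39, 3.01, 3.14, 3.14, 3.14].

## Interface

Orientations are given as a rotation vector (axis times angle).
In Python, from workcell import ctrl, optics gives the robot as it stands.
- The arm moves only by the shell command python3 -m jog 'ROWS'. ROWS is JSON, a list of rows, each a list of 7 numbers: the shift along the tool's x, y, z in units of 40 mm (1.0 is 40 mm), then the turn, a rotation vector about the tool's x, y, z in units of 6 degrees (1.0 is 6 degrees), then the opening, from 0 (shut) to 1 (fully open). A call has 1 to 20 rows; each row shifts and turns the commanded pose from where the row before left it, along the tool's axes as they then stand; what a row does not reach is not made up. A row lasts 1/10 s, in which the tool goes at most 50 mm and 8.59 degrees, less where a joint would pass 70% of its speed; a pose out of reach is approached as far as the arm can. A call is refused whole if a number of a shift passes 1 or a number of a turn 1, either way. A call with a gripper value outside its range is refused whole. The fingers move at their own pace and stop on an object; the grip force is fixed at half the most. Time passes only in rows, so rows that do not move let the fingers close. It gives the time, the measured TCP pose, the force, the opening and the grip force at its end, in the units of the state.
- ctrl.get_obs(): the state, without advancing time (a new reading comes with each control period).
- optics.get_image(name): name is "scene" or "top"; returns the picture (480x640x3 uint8, red, green, blue); there is no depth.
- optics.camera_model(name): a dict with "fov_y" (degrees; the focal length in pixels is half the picture's height over the tangent of half this angle, whatever the lens; pixels are square), "cx", "cy" (the principal point, pixels), "k1" (the pictures are not rectified: a ray, as slopes to the right and down, at radius r is drawn at 1 + k1 r^2 times it, then the intrinsics apply), "view" (4x4, takes a point from world to camera coordinates). Camera axes: x right, y up, looking along -z (the intrinsics and any distortion apply to the point x, -y, -z); pixel columns grow to the right and rows downward; lengths in mm; the calibration is good to about 2 mm. A picture is of the moment at which its call begins. camera_model takes no time and is no camera call.
- ctrl.close_job(): hands the job in; it is judged then, once.
Trained networks look in the newest picture that a camera, given by its name, has taken for a name from the list of things; names that differ only in an ending like _2 or _b are one class to them, and where a whole thing is asked for, a point or a joint stands for the part that bears it (a point fixed in the world has none). Each returns a list of dicts, best first, with "conf" (0 to 1); they miss things now and then, are a little off and sometimes report something else, mostly with a low value. They report only what shows in the picture. A call takes as long as a camera call.
- optics.masks_of(target, camera): "pixels" (480x640 bool, what is visible of it) and "extent" ([centre column, centre row, width, height] in pixels, round what is visible of it).
The state is a dict: "t": time; "qpos": joint angles; "qvel": joint speeds; "joint_torque": joint torques, N m; "ee_pos": TCP position; "orientation": TCP orientation; "ft_force": force on the tool from outside, world axes, zero at the start; "moment": the same for the moment, N m; "width": finger opening in mm; "grasp_force": force on a finger pad.
Only numpy, scipy, OpenCV 4.12 (cv2) and the standard library are available. Lean on these libraries where they do the work, as an engineer would, in place of code of your own. Each camera call takes 0.05 s, during which the arm holds its last target. There are 200 camera calls.

## Task

The damp pink drying beads lie all on one side of the bowl on the hot plate; take the red-handled spatula from the tool rack and stir the batch with its blade down among the beads, at least three full turns round the bowl, until it is mixed: every pink bead has a blue one close beside it, less than half a bead's width away. Keep every bead in the bowl and the bowl where it stands on the plate, touch the beads only with the spatula, and leave the other tools and things alone. Then hang the spatula back upright in its own slot of the rack and let go.

Things in the scene. Friction and masses are not known exactly. Their poses are not given: they have to be found in the camera images.
- spatula: stirring spatula, red black-ribbed handle, ~110 g, hanging upright in one of the rack's slots (which one varies). Origin on its axis at the collar's underside; z up. Collar 28 mm across, z 0 to 5 mm; above it the handle to z 70 mm, a bar 24 mm along x, 16 mm along y (flat sides: grip from above, closing along y); below it a shank 8 mm thick and a flat blade (see spatula_tip)
- spatula_tip (a point): middle of the lower edge of the spatula's steel blade, 120 mm straight below the spatula's origin; the blade is 45 mm high, 26 mm wide along the spatula's y and 5 mm thick along its x; point axes as the spatula's
- rack: grey sheet-steel tool rack, fixed, 216 mm wide (y). Origin at table level. Level top plate: upper face z 155 mm, 5 mm thick, x -45 to +39 mm, three slots at y -70, 0, +70 mm, each 13 mm wide, 42 mm deep, open at the front edge (-x, towards the robot); below it is open to the front
- hotplate: ivory preheater hot plate, fixed, not hot, 225 mm deep (x), 230 mm wide (y), display and knob on its front (-x); on top a dark square ceramic plate of 180 mm, upper face at z 65 mm, its middle at x +15 mm; origin at table level
- bowl: round open stainless-steel bowl standing loose on the hot plate, ~0.85 kg; slides when pushed with more than a few newtons. Origin at the centre of its underside, z up. Flat inner floor at z 4 mm, radius 30 mm; inside the wall rises at about 33 degrees to radius 55 mm, z 18 mm, then at 51 degrees to the rim, radius 80 mm, z 45 mm; no handle. Beads roll back to its middle
- pink1: damp drying bead, PINK, one of four alike (pink1 to pink4): smooth ceramic ball 24 mm across, 14 g; origin at its centre. At the start the four pink beads lie together in one half of the bowl, the blue in the other, touching them at most along the middle
- pink2: damp drying bead, pink, like pink1
- pink3: damp drying bead, pink, like pink1
- pink4: damp drying bead, pink, like pink1
- blue1: dry drying bead, BLUE, one of four alike (blue1 to blue4), same size as pink1; origin at its centre
- blue2: dry drying bead, blue, like blue1
- blue3: dry drying bead, blue, like blue1
- blue4: dry drying bead, blue, like blue1
- slot_mid (a point): middle slot of the rack: the point on the plate's upper face where a hung tool's axis stands, 25 mm behind the slot's open front; axes as the rack's; the other two slots lie 70 mm to either side along y. Each tool hangs with its shank in a slot, collar on the plate: raise it a little and draw it out through the open front (the blade does not pass through the slot); hang it back the same way
- brush: bystander: cleaning brush with a round wooden handle (18 mm thick, 60 mm high over the plate), hanging in the rack beside the spatula; origin under its collar, 28 mm across
- screwdriver: bystander: screwdriver with a round yellow handle (20 mm thick, 65 mm high over the plate) and black collar 28 mm across, hanging in the rack beside the spatula; origin under its collar
- flux_bottle: bystander: standing white bottle with a red cap, 44 mm across, 105 mm high, loose; origin at the centre of its underside
- solder_spool: bystander: standing spool of solder wire, 60 mm across, 50 mm high, loose; origin at the centre of its underside

How it is judged (in metres and radians):
On the way, in this order (a step that is already met when the one before it is completed fails the run):
1. the blade is down among the beads (lower edge less than 25 mm above the bowl's underside), more than 12 mm out from the middle on one side of the bowl (x of spatula_tip in the frame of bowl above 0.012 m and y of spatula_tip in the frame of bowl between -0.012 and 0.012 m and z of spatula_tip in the frame of bowl below 0.025 m and horizontal distance between spatula_tip and bowl below 0.06 m).
2. the blade, down among the beads, has come round to the opposite side (x of spatula_tip in the frame of bowl below -0.012 m and y of spatula_tip in the frame of bowl between -0.012 and 0.012 m and z of spatula_tip in the frame of bowl below 0.025 m and horizontal distance between spatula_tip and bowl below 0.06 m).
3. and to the side a quarter turn away (y of spatula_tip in the frame of bowl above 0.012 m and x of spatula_tip in the frame of bowl between -0.012 and 0.012 m and z of spatula_tip in the frame of bowl below 0.025 m and horizontal distance between spatula_tip and bowl below 0.06 m).
4. and to the side opposite that one (y of spatula_tip in the frame of bowl below -0.012 m and x of spatula_tip in the frame of bowl between -0.012 and 0.012 m and z of spatula_tip in the frame of bowl below 0.025 m and horizontal distance between spatula_tip and bowl below 0.06 m).
5. and round to the first side again: two full turns either way round from the first side, so three turns from any start always cover these five (all of step 1).
At the end, for the whole second after the job is handed in: Every pink bead within 36 mm (centres) of a blue one; all eight beads at rest in the bowl, below its rim; the bowl level, within 30 mm of where it stood; the spatula hanging at rest in its own slot, within 20 mm of its start and 0.12 rad of upright ((distance between pink1 and blue1 below 0.036 m or distance between pink1 and blue2 below 0.036 m or distance between pink1 and blue3 below 0.036 m or distance between pink1 and blue4 below 0.036 m) and (distance between pink2 and blue1 below 0.036 m or distance between pink2 and blue2 below 0.036 m or distance between pink2 and blue3 below 0.036 m or distance between pink2 and blue4 below 0.036 m) and (distance between pink3 and blue1 below 0.036 m or distance between pink3 and blue2 below 0.036 m or distance between pink3 and blue3 below 0.036 m or distance between pink3 and blue4 below 0.036 m) and (distance between pink4 and blue1 below 0.036 m or distance between pink4 and blue2 below 0.036 m or distance between pink4 and blue3 below 0.036 m or distance between pink4 and blue4 below 0.036 m) and horizontal distance between each of pink1, pink2, pink3, pink4, blue1, blue2, blue3, blue4 and bowl below 0.072 m and z of each of pink1, pink2, pink3, pink4, blue1, blue2, blue3, blue4 in the frame of bowl below 0.045 m and linear speed of each of pink1, pink2, pink3, pink4, blue1, blue2, blue3, blue4, spatula below 0.02 m/s and distance of bowl from where it was at the start of the episode below 0.03 m and angle between bowl's own z axis and vertical below 0.05 rad and distance of spatula from where it was at the start of the episode below 0.02 m and angle between spatula's own z axis and vertical below 0.12 rad); the robot touches nothing.
It fails at once if a bead leaves the bowl (horizontal distance between any of pink1, pink2, pink3, pink4, blue1, blue2, blue3, blue4 and bowl above 0.085 m).
It fails at once if the fingers touch a bead (contact force between the fingers and pink1 above 0.3 N or contact force between the fingers and pink2 above 0.3 N or contact force between the fingers and pink3 above 0.3 N or contact force between the fingers and pink4 above 0.3 N or contact force between the fingers and blue1 above 0.3 N or contact force between the fingers and blue2 above 0.3 N or contact force between the fingers and blue3 above 0.3 N or contact force between the fingers and blue4 above 0.3 N).
It fails at once if the bowl is shoved more than 30 mm or tipped by more than 0.2 rad (distance of bowl from where it was at the start of the episode above 0.03 m or angle between bowl's own z axis and vertical above 0.2 rad).
It fails at once if the brush, screwdriver, flux bottle or solder spool is moved more than 30 mm (distance of any of brush, screwdriver, flux_bottle, solder_spool from where it was at the start of the episode above 0.03 m).
It also fails if it takes over 72 s, if anything falls off the work surface, if the arm or the gripper's body presses on something with over 40 N, if the wrist force passes 120 N, or if a joint passes its speed limit or range.

## Working session

There is one attempt and no reset: what is moved stays moved. The work goes in short steps, Python scripts to look and compute and a shell command to move; the robot and the scene stay as the last step left them, time stands still between calls to the robot, and variables do not carry over. Pictures are saved under pics/ and viewed, at most 10 in all, crops included, and the job is handed in when it is done.

```bash
mkdir -p pics; ls
cat > h.py <<'E'
import numpy as np, cv2
from workcell import ctrl, optics
def K(n):
    m=optics.camera_model(n); f=240/np.tan(np.radians(m['fov_y'])/2); return m,f
def proj(n,P):
    m,f=K(n); P=np.atleast_2d(P).astype(float); V=np.array(m['view']); c=P@V[:3,:3].T+V[:3,3]
    s=np.c_[c[:,0],-c[:,1]]/-c[:,2:3]; r2=(s**2).sum(1,keepdims=True); s=s*(1+m['k1']*r2)
    return s*f+[m['cx'],m['cy']]
def ray(n,uv):
    m,f=K(n); d=(np.array(uv,float)-[m['cx'],m['cy']])/f; s=d.copy()
    for _ in range(30): s=d/(1+m['k1']*(s@s))
    V=np.array(m['view']); R=V[:3,:3]; o=-R.T@V[:3,3]; v=R.T@np.array([s[0],-s[1],-1]); return o,v/np.linalg.norm(v)
def onz(n,uv,z):
    o,v=ray(n,uv); return o+v*(z-o[2])/v[2]
def tri(a,b):
    (o1,v1),(o2,v2)=ray('scene',a),ray('top',b)
    t=np.linalg.lstsq(np.c_[v1,-v2],o2-o1,rcond=None)[0]; p,q=o1+v1*t[0],o2+v2*t[1]
    return (p+q)/2,np.linalg.norm(p-q)
def save(n,f):
    im=optics.get_image(n); cv2.imwrite('pics/'+f,im[:,:,::-1]); return im
E
python3 - <<'E'
from h import *
np.set_printoptions(precision=3,suppress=True)
for n in('scene','top'):
    save(n,n+'0.png'); m,f=K(n); print(n,f,m['cx'],m['cy'],m['k1'],ray(n,(320,240)))
    for t in['spatula','rack','bowl','pink1','blue1','brush','screwdriver','hotplate','flux_bottle','solder_spool']:
        print(t,[(round(d['conf'],2),np.round(d['extent'],1).tolist()) for d in optics.masks_of(t,n)])
print(ctrl.get_obs())
E
```

```text
pics
scene 557.0807639228589 322.9481890572423 239.08410985481027 0.004310509888617905 (array([1567.104, -222.796, 1008.396]), array([-0.718,  0.148, -0.68 ]))
spatula [(0.65, [377.4, 186.2, 13.2, 65.1]), (0.41, [411.1, 208.2, 92.9, 71.0])]
rack [(0.58, [378.9, 186.9, 12.7, 63.2]), (0.56, [412.4, 210.7, 96.2, 71.6])]
bowl [(0.9, [277.0, 225.7, 65.8, 48.3]), (0.58, [384.6, 292.9, 22.6, 32.7]), (0.18, [410.6, 206.2, 90.5, 69.9])]
pink1 [(0.55, [270.4, 233.9, 11.1, 11.1]), (0.47, [277.6, 226.5, 12.3, 7.0]), (0.43, [270.0, 223.2, 9.6, 4.5])]
blue1 [(0.63, [412.2, 208.9, 91.9, 73.0]), (0.52, [271.4, 222.8, 10.5, 3.3]), (0.51, [286.9, 239.4, 8.1, 13.7]), (0.49, [277.0, 238.7, 4.3, 12.8]), (0.46, [292.3, 234.7, 5.2, 9.4])]
brush [(0.73, [436.8, 182.4, 13.5, 51.4]), (0.63, [270.2, 234.6, 7.2, 6.1])]
screwdriver [(0.83, [408.6, 183.8, 8.7, 52.1]), (0.4, [267.1, 227.5, 12.0, 8.2])]
hotplate [(0.57, [282.0, 246.4, 100.6, 82.9])]
flux_bottle [(0.58, [158.5, 243.0, 20.2, 41.0]), (0.27, [410.0, 205.8, 90.0, 66.4])]
solder_spool [(0.71, [385.2, 292.1, 25.6, 28.2])]
top 455.803958816396 319.39517711
[... 569 characters left out ...]
4, [370.7, 281.5, 14.2, 6.7])]
hotplate [(0.6, [351.9, 283.5, 105.2, 110.8])]
flux_bottle [(0.62, [485.6, 308.9, 23.9, 19.1])]
solder_spool [(0.73, [187.7, 286.5, 14.7, 12.4]), (0.55, [221.8, 294.1, 15.9, 9.1]), (0.22, [355.5, 275.9, 73.7, 74.1])]
{'t': 1.1, 'qpos': array([-1.31 ,  0.423,  1.63 ,  0.   ,  1.089, -0.019]), 'qvel': array([-0.001,  0.001,  0.001,  0.001, -0.001, -0.   ]), 'joint_torque': array([  0.002, -54.458, -27.405,   0.064,   0.017,  -0.   ]), 'ee_pos': array([ 172.615, -600.646,  222.675]), 'orientation': array([-3.111, -0.438, -0.   ]), 'ft_force': array([-0.032,  1.055,  0.671]), 'moment': array([-0.021,  0.026, -0.037]), 'grasp_force': 0.0, 'width': 87.67596805868925}
```

Run:
```python
import cv2,numpy as np
a=cv2.imread('pics/scene0.png')[140:320,220:480]; b=cv2.imread('pics/top0.png')[215:355,120:420]
a=cv2.resize(a,(800,554),interpolation=2); b=cv2.resize(b,(800,373),interpolation=2)
cv2.imwrite('pics/a.png',a);cv2.imwrite('pics/b.png',b)
```

```text
(no output)
```

View pics/a.png

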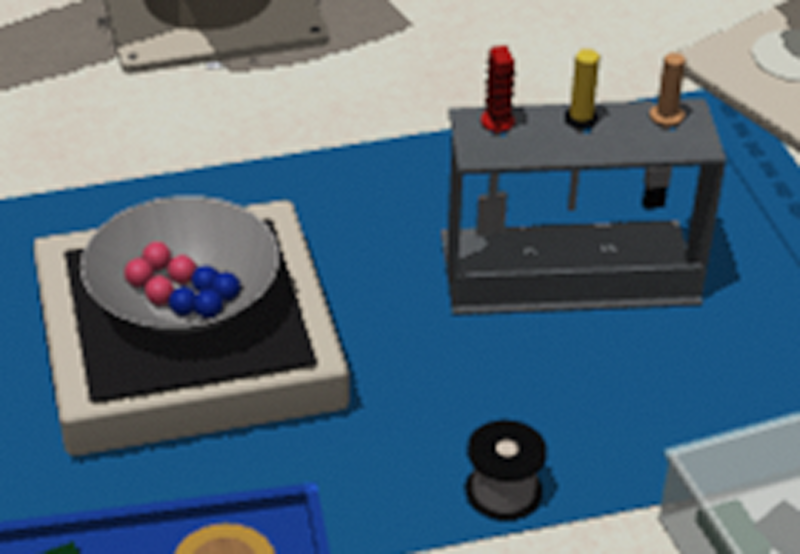

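View pics/b.png

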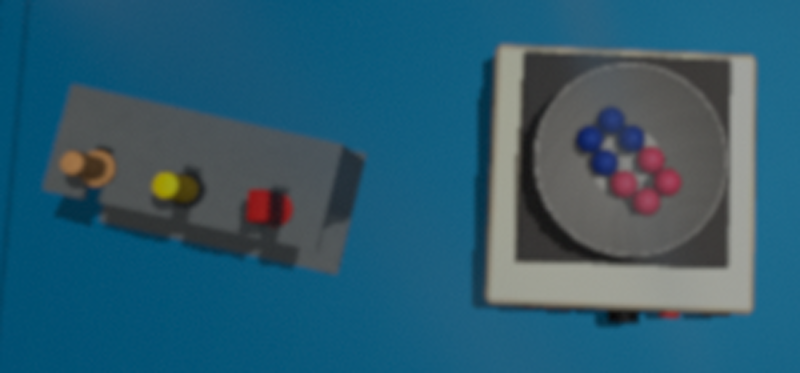

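The rack, with the spatula in its -y slot (red handle, top px ≈217,292; scene px ≈382,156), the yellow screwdriver in the middle slot and the brush in the +y slot. The bowl is centred near top px (356,274); pink beads are on its right and lower side, blue on the upper left. I'll fit the poses numerically.

```bash
cat > fit.py <<'E'
from h import *
from scipy.optimize import least_squares
np.set_printoptions(precision=2,suppress=True)
A=lambda u,v:(220+(u+.5)*.325-.5,140+(v+.5)*.325-.5); B=lambda u,v:(120+(u+.5)*.375-.5,215+(v+.5)*.375-.5)
# rack corners of plate (local x,y), seen
pts=[('scene',A(450,109),-45,-108),('scene',A(703,96),-45,108),('scene',A(458,170),39,-108),('scene',A(724,162),39,108),
('top',B(72,85),39,108),('top',B(345,146),39,-108),('top',B(43,190),-45,108),('top',B(316,265),-45,-108)]
def rk(p,x,y): c,s=np.cos(p[2]),np.sin(p[2]); return [p[0]+c*x-s*y,p[1]+s*x+c*y,p[3]]
f=lambda p:np.concatenate([(proj(n,rk(p,x,y))[0]-uv) for n,uv,x,y in pts])
r=least_squares(f,[600,300,-.25,155],loss='soft_l1'); print('rack',r.x,f(r.x).reshape(-1,2).round(1).tolist())
for s,n in((-70,'spat'),(0,'scr'),(70,'brush')): print(n,rk(r.x,-20,s))
# red spatula handle from colour masks
S=cv2.imread('pics/scene0.png')[:,:,::-1].astype(int);T=cv2.imread('pics/top0.png')[:,:,::-1].astype(int)
def red(I,x0,x1,y0,y1):
    m=np.zeros(I.shape[:2],bool); q=I[y0:y1,x0:x1]; m[y0:y1,x0:x1]=(q[...,0]>90)&(q[...,1]<60)&(q[...,2]<60); return m
ms=red(S,360,400,145,190);mt=red(T,205,240,275,310)
for m in(ms,mt):
    v,u=np.nonzero(m); print('red',u.min(),u.max(),v.min(),v.max(),u.mean(),v.mean())
# handle top/collar
for a,b in(((A(500,51)),B(258,206)),(A(498,122),B(276,208)),(A(588,57),B(165,186)),(A(674,60),B(72,163))): print('tri',*tri(a,b))
# bowl rim
bp=[('top',B(*q)) for q in((631,63),(728,158),(631,257),(534,158),(562,90),(700,90),(700,228),(562,228))]+[('scene',A(*q)) for q in((180,197),(280,255),(81,262))]
def fb(p):
    out=[]
    for n,uv in bp:
        w=onz(n,uv,p[2]); out.append(np.hypot(*(w[:2]-p[:2]))-80)
    return out
r2=least_squares(fb,[520,-50,110]);print('bowl',r2.x,np.array(r2.fun))
for c,l in((dict(p=[(651,159),(669,182),(625,184),(647,202)]),'pink'),(dict(p=[(611,120),(589,139),(632,138),(603,163)]),'blue')):
    for q in c['p']: print(l,onz('top',B(*q),r2.x[2]-45+18)[:2]-r2.x[:2])
for t in('flux_bottle','solder_spool'):print(t)
print(onz('top',(485,309),60),onz('scene',(385,292),25))
E
python3 fit.py
```

```text
rack [512.31 230.05  12.37 149.84] [[-0.8, -0.4], [0.2, 1.1], [-0.5, -0.1], [0.0, -0.4], [0.5, 0.2], [-1.1, 0.4], [-0.1, 0.2], [-0.3, -4.5]]
spat [np.float64(479.04084635208073), np.float64(165.2990615034423), np.float64(149.83526541202392)]
scr [np.float64(492.69782810647354), np.float64(233.95390000270746), np.float64(149.83526541202392)]
brush [np.float64(506.35480986086634), np.float64(302.60873850197265), np.float64(149.83526541202392)]
red 376 386 155 181 381.35185185185185 166.9814814814815
red 213 229 286 298 219.0081300813008 291.8861788617886
tri [479.18 164.53 222.77] 0.41111394748144264
tri [480.83 165.45 153.1 ] 1.9483259038002156
tri [492.14 234.56 213.4 ] 1.3101892733022134
tri [507.03 303.45 208.69] 0.0897024091078939
bowl [ 531.44 -113.94  104.43] [-0.7   0.7   0.46 -0.77 -0.51  1.67  0.18  0.28 -0.01  1.33 -1.69]
pink [  2.1 -20.3]
pink [-16.87 -35.76]
pink [-19.64   1.37]
pink [-34.2 -17.4]
blue [34.23 14.15]
blue [17.49 32.5 ]
blue [19.43 -3.94]
blue [-2.49 20.25]
flux_bottle
solder_spool
[ 464.25 -413.65   60.  ] [741.63 100.26  25.  ]
```

```bash
python3 -m jog '[[0,0,-0.3,0,0,0.9,0.5],[0,0,-0.3,0,0,0.9,0.5],[0,0,-0.3,0,0,0.9,0.5],[0,0,-0.3,0,0,0.9,0.5],[0,0,-0.3,0,0,0.93,0.5],[0.7,-0.8,0,0,0,0,0.5],[0.7,-0.8,0,0,0,0,0.5],[0.7,-0.8,0,0,0,0,0.5],[0.7,-0.8,0,0,0,0,0.5],[0.7,-0.8,0,0,0,0,0.5],[0.7,-0.8,0,0,0,0,0.5],[0.7,-0.8,0,0,0,0,0.5],[0.7,-0.8,0,0,0,0,0.5],[0.7,-0.8,0,0,0,0,0.5],[0.7,-0.8,0,0,0,0,0.5]]'
```

```text
t: 2.6
ee_pos: [510.5, -339.6, 282.8]
orientation: [3.127, -0.305, 0.0]
ft_force: [0.2, -0.5, -0.3]
width: 44.1
grasp_force: 0.0
```

```bash
cat > d.py <<'E'
# usage: d.py x y z yaw -> remaining tool shift (units) & turn about tool z (units)
import sys; from h import *; from scipy.spatial.transform import Rotation as R
o=ctrl.get_obs(); M=R.from_rotvec(o['orientation']).as_matrix(); t=np.array(list(map(float,sys.argv[1:4])))
yaw=np.arctan2(M[1,0],M[0,0]); np.set_printoptions(precision=3,suppress=True)
print('t',o['t'],'p',o['ee_pos'],'yaw',yaw,'zax',M[:,2],'q',o['qpos'],'F',o['ft_force'],'w',o['width'])
print('units',M.T@(t-o['ee_pos'])/40,'turn',-np.degrees(float(sys.argv[4])-yaw)/6)
E
python3 d.py 479.5 165.2 280 -0.196
```

```text
t 2.6 p [ 510.46  -339.598  282.813] yaw -0.19455722678423504 zax [ 0. -0. -1.] q [-0.606  0.345  1.602 -0.     1.195  1.159] F [ 0.249 -0.491 -0.297] w 44.06240517782572
units [ -3.199 -12.232   0.068] turn 0.013777469342975078
```

```bash
python3 -m jog '[[-0.2,-0.8,0,0,0,0,0.5],[-0.2,-0.8,0,0,0,0,0.5],[-0.2,-0.8,0,0,0,0,0.5],[-0.2,-0.8,0,0,0,0,0.5],[-0.2,-0.8,0,0,0,0,0.5],[-0.2,-0.8,0,0,0,0,0.5],[-0.2,-0.8,0,0,0,0,0.5],[-0.2,-0.8,0,0,0,0,0.5],[-0.2,-0.8,0,0,0,0,0.5],[-0.2,-0.8,0,0,0,0,0.5],[-0.2,-0.8,0,0,0,0,0.5],[-0.2,-0.8,0,0,0,0,0.5],[-0.2,-0.8,0,0,0,0,0.5],[-0.2,-0.8,0,0,0,0,0.5],[-0.2,-0.8,0,0,0,0,0.5],[-0.2,-0.23,0,0,0,0,0.5],[0,0,0,0,0,0,0.5]]'; python3 d.py 479.5 165.2 280 -0.196
python3 - <<'E'
from h import *
S=save('scene','s1.png')[110:210,320:460];T=save('top','t1.png')[230:330,150:290]
o=np.hstack([cv2.resize(S,(400,286),interpolation=2),cv2.resize(T,(400,286),interpolation=2)]);cv2.imwrite('pics/c.png',o[:,:,::-1])
E
```

```text
t: 4.3
ee_pos: [477.4, 164.7, 282.6]
orientation: [3.127, -0.301, -0.001]
ft_force: [-0.0, -0.9, 0.3]
width: 44.0
grasp_force: 0.0
t 4.3 p [477.408 164.713 282.559] yaw -0.19203501897041697 zax [-0.001 -0.    -1.   ] q [ 0.309  0.175  1.831 -0.     1.136  2.072] F [-0.041 -0.887  0.265] w 43.97562619428829
units [ 0.049 -0.022  0.064] turn 0.03786277980742397
```

View pics/c.png

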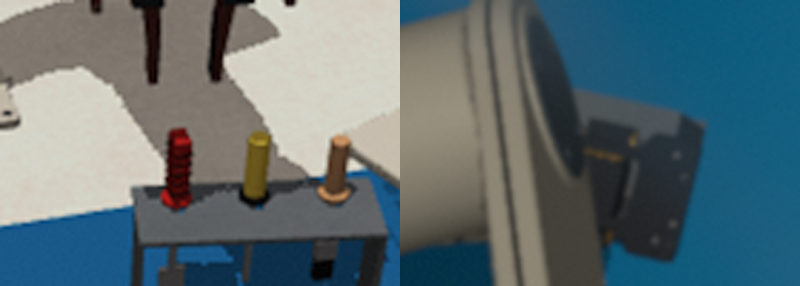

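Two fingers above the handles, tips at about scene px 373.5 and 397.7 (midpoint 385.6); the red handle is at about 382. I'll check whether this agrees with the projection.

Run:
```python
from h import *
p=ctrl.get_obs()['ee_pos']
print(proj('scene',[p,p-[0,0,60],[479.2,164.5,222.8],p+[4.3,21.6,0],p-[4.3,21.6,0]]))
```

```text
[[382.76520444 135.17787628]
 [381.41913367 156.11020431]
 [382.07183245 156.25172244]
 [391.94767742 134.88152565]
 [373.57990474 135.47407917]]
```

```bash
python3 -m jog '[[0.02,0,0.46,0,0,0,0.5],[0.02,0,0.46,0,0,0,0.5],[0,0,0.46,0,0,0.03,0.5],[0,0,0.46,0,0,0,0.5],[0,0,0.46,0,0,0,0.5],[0,0,0.46,0,0,0,0.5],[0,0,0,0,0,0,0.5]]'; python3 d.py 479.5 165.2 172 -0.196
python3 - <<'E'
from h import *
S=save('scene','s2.png')[130:210,350:430]
cv2.imwrite('pics/d.png',cv2.resize(S,(560,560),interpolation=2)[:,:,::-1])
E
```

```text
t: 5.1
ee_pos: [478.5, 161.6, 170.3]
orientation: [3.124, -0.313, -0.006]
ft_force: [-0.4, -0.1, 0.1]
width: 43.9
grasp_force: 0.0
t 5.1 p [478.495 161.643 170.327] yaw -0.1994671775717184 zax [-0.004 -0.002 -1.   ] q [ 0.302  0.324  1.93  -0.     0.892  2.073] F [-0.414 -0.119  0.102] w 43.9487478561639
units [ 0.007 -0.092 -0.042] turn -0.033109106946980105
```

View pics/d.png

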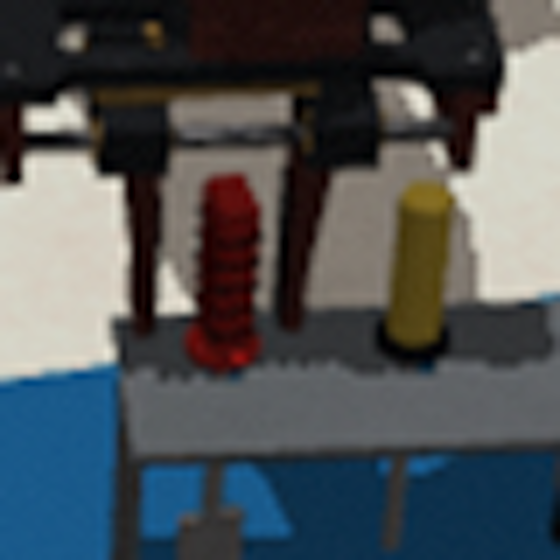

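Fingers straddle the red handle, with tips at display px (145,330) and (293,325). Their midpoint of 219 is a little left of the handle axis at about 225, so I'll shift about 3 mm towards +y, as the measured pose also says.

```bash
python3 -m jog '[[0,-0.08,0,0,0,0,0.5],[0,0,-0.05,0,0,0,0.5]]'; python3 d.py 479.5 165.2 172 -0.196;  python3 -m jog '[[0,0,0,0,0,0,0.3],[0,0,0,0,0,0,0.1],[0,0,0,0,0,0,0],[0,0,0,0,0,0,0],[0,0,0,0,0,0,0],[0,0,0,0,0,0,0]]';python3 d.py 479.5 165.2 172 -0.196
```

```text
t: 5.35
ee_pos: [481.2, 166.7, 175.3]
orientation: [-3.126, 0.311, -0.002]
ft_force: [0.6, 1.1, -0.2]
width: 44.1
grasp_force: 0.0
t 5.35 p [481.215 166.738 175.28 ] yaw -0.19816309966298204 zax [ 0.002  0.    -1.   ] q [ 0.31   0.32   1.922 -0.     0.899  2.079] F [ 0.643  1.062 -0.171] w 44.13153938687759
units [-0.035  0.046  0.082] turn -0.020656080225840198
t: 5.95
ee_pos: [480.3, 166.7, 174.4]
orientation: [3.126, -0.31, -0.0]
ft_force: [-0.8, 0.1, 2.3]
width: 16.1
grasp_force: 30.0
t 5.95 p [480.318 166.674 174.378] yaw -0.1976922048755717 zax [-0. -0. -1.] q [ 0.311  0.321  1.923 -0.     0.898  2.079] F [-0.779  0.095  2.311] w 16.06399979891125
units [-0.013  0.04   0.059] turn -0.016159366240286518
```

```bash
python3 -m jog '[[0,0,-0.15,0,0,0,0],[0,0,-0.15,0,0,0,0],[-0.15,0,0,0,0,0,0],[-0.25,0,0,0,0,0,0],[-0.3,0,0,0,0,0,0],[-0.35,0,0,0,0,0,0],[-0.35,0,0,0,0,0,0],[-0.35,0,0,0,0,0,0],[-0.3,0,0,0,0,0,0],[0,0,-0.3,0,0,0,0],[0,0,-0.4,0,0,0,0],[0,0,-0.5,0,0,0,0],[0,0,-0.5,0,0,0,0],[0,0,-0.5,0,0,0,0],[0,0,-0.4,0,0,0,0],[0,0,0,0,0,0,0]]'
python3 d.py 506 -89 290 -0.196
python3 - <<'E'
from h import *
S=save('scene','s3.png')[110:270,300:460]
cv2.imwrite('pics/e.png',cv2.resize(S,(560,560),interpolation=2)[:,:,::-1])
E
```

```text
t: 7.55
ee_pos: [401.8, 183.5, 293.2]
orientation: [-3.124, 0.31, -0.008]
ft_force: [0.2, -0.3, -0.6]
width: 16.2
grasp_force: 30.0
t 7.55 p [401.763 183.454 293.236] yaw -0.19777932806189968 zax [ 0.005  0.002 -1.   ] q [ 0.401  0.055  1.944 -0.     1.137  2.17 ] F [ 0.163 -0.252 -0.628] w 16.17580461172913
units [3.893 6.167 0.08 ] turn -0.016991331386007325
```

View pics/e.png

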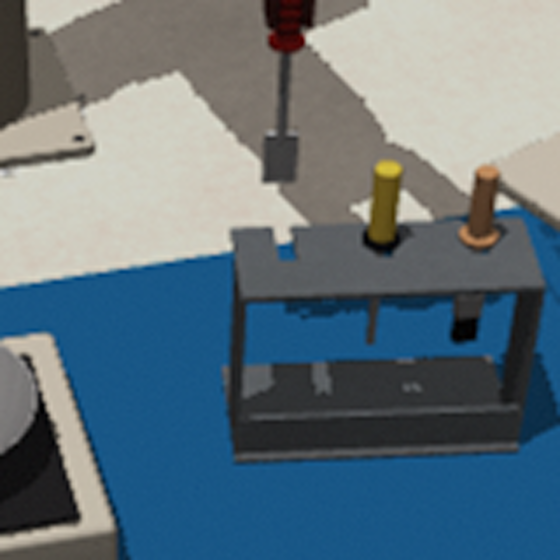

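Spatula is out and hanging straight in the grip: blade tip at scene px ≈ (380,162), empty slot at ≈ (382,180), others undisturbed.

Run:
```python
from h import *
p=ctrl.get_obs()['ee_pos']
for d in(134,139,144):print(d,proj('scene',p-[0,0,d]))
```

```text
134 [[378.5535714  159.45087867]]
139 [[378.4591341  161.01464614]]
144 [[378.36513333 162.57124207]]
```

```bash
python3 -m jog '[[0.2,0.3,0,0,0,0,0],[0.39,0.62,0,0,0,0,0],[0.39,0.62,0,0,0,0,0],[0.39,0.62,0,0,0,0,0],[0.39,0.62,0,0,0,0,0],[0.39,0.62,0,0,0,0,0],[0.39,0.62,0,0,0,0,0],[0.39,0.62,0,0,0,0,0],[0.39,0.62,0,0,0,0,0],[0.39,0.62,0,0,0,0,0],[0.2,0.3,0,0,0,0,0],[0,0,0,0,0,0,0]]'
python3 d.py 506 -89 220 -0.196
python3 - <<'E'
from h import *
S=save('scene','s4.png')[165:285,220:340]
cv2.imwrite('pics/f.png',cv2.resize(S,(560,560),interpolation=2)[:,:,::-1])
E
```

```text
t: 8.8
ee_pos: [504.9, -91.4, 289.5]
orientation: [-3.126, 0.313, 0.002]
ft_force: [0.2, -0.1, -2.1]
width: 15.7
grasp_force: 30.0
t 8.8 p [504.891 -91.369 289.459] yaw -0.1998592841000599 zax [-0.001  0.    -1.   ] q [-0.202  0.181  1.807 -0.     1.155  1.568] F [ 0.242 -0.147 -2.079] w 15.656630215575166
units [ 0.017 -0.064  1.736] turn -0.036853448479229355
```

View pics/f.png

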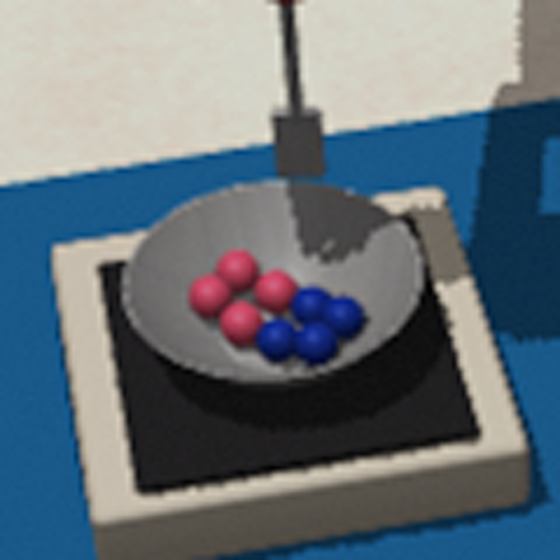

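Blade hangs behind and above the free part of the bowl, beads as before (pink left, blue right). Lowering into the gap.

```bash
python3 -m jog '[[-0.07,-0.12,0.2,0,0,0,0],[0,0,0.3,0,0,0,0],[0,0,0.3,0,0,0,0],[0,0,0.3,0,0,0,0],[0,0,0.25,0,0,0,0],[0,0,0.2,0,0,0,0],[0.1,0.06,0.04,0,0,0,0],[0.13,0.08,0.06,0,0,0,0],[0.13,0.07,0.05,0,0,0,0],[0,0,0,0,0,0,0]]'
python3 d.py 531.4 -113.9 220 -0.196
```

```text
t: 9.85
ee_pos: [516.5, -96.8, 222.4]
orientation: [3.126, -0.311, 0.001]
ft_force: [0.1, 0.4, -0.8]
width: 15.6
grasp_force: 30.0
t 9.85 p [516.46  -96.813 222.397] yaw -0.19823052886783968 zax [ 0.001 -0.    -1.   ] q [-0.208  0.277  1.85  -0.     1.013  1.561] F [ 0.074  0.375 -0.764] w 15.63544707328329
units [0.45  0.345 0.06 ] turn -0.02129998170155115
```

```bash
python3 -m jog '[[0.127,-0.127,0.05,0,0,0,0],[0.160,-0.082,0,0,0,0,0],[0.178,-0.028,0,0,0,0,0],[0.178,0.028,0,0,0,0,0],[0.160,0.082,0,0,0,0,0],[0.127,0.127,0,0,0,0,0],[0.082,0.160,0,0,0,0,0],[0.028,0.178,0,0,0,0,0],[-0.028,0.178,0,0,0,0,0],[-0.082,0.160,0,0,0,0,0],[-0.127,0.127,0,0,0,0,0],[-0.160,0.082,0,0,0,0,0],[-0.178,0.028,0,0,0,0,0],[-0.178,-0.028,0,0,0,0,0],[-0.160,-0.082,0,0,0,0,0],[-0.127,-0.127,0,0,0,0,0],[-0.082,-0.160,0,0,0,0,0],[-0.028,-0.178,0,0,0,0,0],[0.028,-0.178,0,0,0,0,0],[0.082,-0.160,0,0,0,0,0]]'
python3 d.py 531.4 -113.9 220 -0.196
cat > look.py <<'E'
import sys; from h import *
S=save('scene',sys.argv[1]+'s.png')
def blobs(I,x0,x1,y0,y1):
    h=cv2.cvtColor(I,cv2.COLOR_RGB2HSV)[y0:y1,x0:x1]
    H,s,v=h[...,0].astype(int),h[...,1],h[...,2]
    for n,m in(('pink',((H>165)|(H<4))&(s>110)&(v>60)),('blue',(H>112)&(H<128)&(s>150)&(v>40))):
        k,_,st,c=cv2.connectedComponentsWithStats(m.astype(np.uint8)); print(n,[(st[i,4],(c[i]+[x0,y0]).round(1).tolist()) for i in range(1,k) if st[i,4]>5])
blobs(S,255,300,212,250)
m,f=K('scene')
# bowl rim: right/left/bottom by mask of the network
d=optics.masks_of('bowl','scene'); print([(x['conf'],np.round(x['extent'],1)) for x in d[:1]])
cv2.imwrite('pics/'+sys.argv[1]+'c.png',cv2.resize(S[165:285,220:340],(560,560),interpolation=2)[:,:,::-1])
E
python3 look.py g
```

```text
t: 11.85
ee_pos: [515.5, -95.2, 220.1]
orientation: [-3.126, 0.309, 0.001]
ft_force: [-0.1, 0.1, -1.2]
width: 15.7
grasp_force: 30.0
t 11.85 p [515.457 -95.22  220.14 ] yaw -0.19727236129083434 zax [-0.001  0.    -1.   ] q [-0.205  0.279  1.853  0.     1.01   1.563] F [-0.089  0.102 -1.189] w 15.663976884855089
units [0.482 0.38  0.003] turn -0.012150155330104084
pink [(np.int32(114), [278.1, 227.3]), (np.int32(63), [292.0, 228.0])]
blue [(np.int32(240), [277.5, 235.7])]
[(0.73, array([277.6, 226.5,  66.7,  48.8]))]
```

View pics/gc.png

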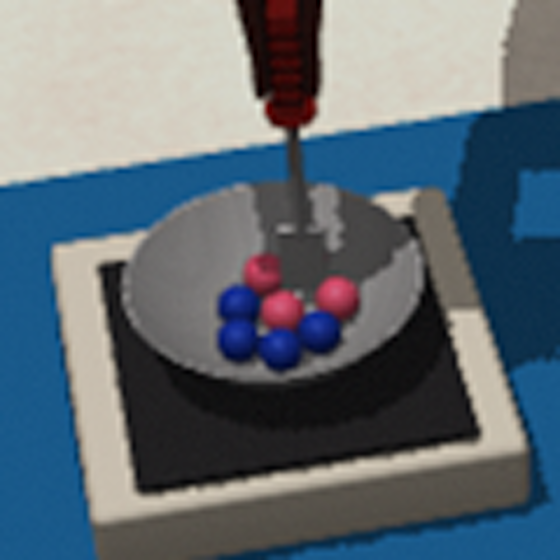

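Bowl has not moved. Three pinks and four blues are visible and mixing well, with one pink hidden. Two more turns and a bit.

```bash
python3 -m jog '[[0.127,-0.127,0,0,0,0,0],[0.160,-0.082,0,0,0,0,0],[0.178,-0.028,0,0,0,0,0],[0.178,0.028,0,0,0,0,0],[0.160,0.082,0,0,0,0,0],[0.127,0.127,0,0,0,0,0],[0.082,0.160,0,0,0,0,0],[0.028,0.178,0,0,0,0,0],[-0.028,0.178,0,0,0,0,0],[-0.082,0.160,0,0,0,0,0],[-0.127,0.127,0,0,0,0,0],[-0.160,0.082,0,0,0,0,0],[-0.178,0.028,0,0,0,0,0],[-0.178,-0.028,0,0,0,0,0],[-0.160,-0.082,0,0,0,0,0],[-0.127,-0.127,0,0,0,0,0],[-0.082,-0.160,0,0,0,0,0],[-0.028,-0.178,0,0,0,0,0],[0.028,-0.178,0,0,0,0,0],[0.082,-0.160,0,0,0,0,0]]'
python3 d.py 531.4 -113.9 220 -0.196; python3 look.py i
```

```text
t: 13.95
ee_pos: [515.5, -95.3, 220.2]
orientation: [3.126, -0.309, -0.001]
ft_force: [-0.4, -1.2, -0.6]
width: 15.7
grasp_force: 30.0
t 13.95 p [515.518 -95.313 220.199] yaw -0.1972264842287816 zax [-0.001  0.    -1.   ] q [-0.205  0.279  1.853 -0.     1.01   1.563] F [-0.396 -1.238 -0.563] w 15.652643355386687
units [0.48  0.378 0.005] turn -0.011712061658090606
pink [(np.int32(245), [288.3, 229.5])]
blue [(np.int32(26), [277.5, 221.7]), (np.int32(168), [273.3, 235.4])]
[(0.84, array([276.4, 226.1,  69.1,  45.9]))]
```

```bash
python3 -m jog '[[0.127,-0.127,0,0,0,0,0],[0.160,-0.082,0,0,0,0,0],[0.178,-0.028,0,0,0,0,0],[0.178,0.028,0,0,0,0,0],[0.160,0.082,0,0,0,0,0],[0.127,0.127,0,0,0,0,0],[0.082,0.160,0,0,0,0,0],[0.028,0.178,0,0,0,0,0],[-0.028,0.178,0,0,0,0,0],[-0.082,0.160,0,0,0,0,0],[-0.127,0.127,0,0,0,0,0],[-0.160,0.082,0,0,0,0,0],[-0.178,0.028,0,0,0,0,0],[-0.178,-0.028,0,0,0,0,0],[-0.160,-0.082,0,0,0,0,0],[-0.127,-0.127,0,0,0,0,0],[-0.082,-0.160,0,0,0,0,0],[-0.028,-0.178,0,0,0,0,0],[0.028,-0.178,0,0,0,0,0],[0.082,-0.160,0,0,0,0,0]]'
python3 -m jog '[[0.127,-0.127,0,0,0,0,0],[0.160,-0.082,0,0,0,0,0],[0.178,-0.028,0,0,0,0,0],[0.178,0.028,0,0,0,0,0],[0.160,0.082,0,0,0,0,0],[0.127,0.127,0,0,0,0,0],[0.082,0.160,0,0,0,0,0],[0.028,0.178,0,0,0,0,0],[-0.028,0.178,0,0,0,0,0],[-0.082,0.160,0,0,0,0,0],[-0.127,0.127,0,0,0,0,0],[-0.160,0.082,0,0,0,0,0],[-0.178,0.028,0,0,0,0,0],[-0.178,-0.028,0,0,0,0,0],[-0.160,-0.082,0,0,0,0,0],[-0.127,-0.127,0,0,0,0,0],[-0.082,-0.160,0,0,0,0,0],[0,0,0,0,0,0,0]]'
python3 d.py 531.4 -113.9 220 -0.196; python3 look.py j
```

```text
t: 16.05
ee_pos: [515.5, -95.2, 220.1]
orientation: [-3.126, 0.309, 0.001]
ft_force: [0.2, -0.5, -1.2]
width: 16.2
grasp_force: 30.0
t: 17.85
ee_pos: [508.0, -114.7, 220.4]
orientation: [-3.126, 0.308, 0.0]
ft_force: [0.3, -0.3, -0.7]
width: 15.8
grasp_force: 30.0
t 17.85 p [ 508.003 -114.695  220.383] yaw -0.1966612185938472 zax [-0.  0. -1.] q [-0.245  0.274  1.861  0.     1.007  1.522] F [ 0.286 -0.26  -0.66 ] w 15.837298680367331
units [ 0.57  -0.134  0.01 ] turn -0.006314172460503105
pink [(np.int32(267), [277.0, 235.2])]
blue [(np.int32(20), [269.4, 219.4]), (np.int32(129), [287.4, 227.5])]
[(0.67, array([277.3, 226.1,  64.6,  48.1]))]
```

View pics/jc.png

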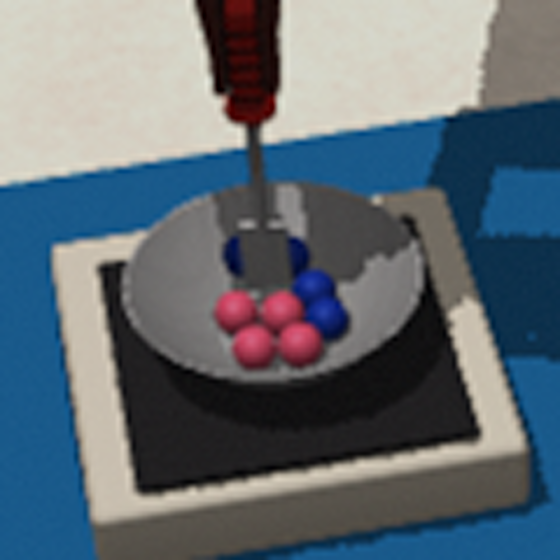

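Bowl is still in place, but the beads turned as a pack: four pinks in front at display px (238,312), (281,312), (253,345), (300,343), blues behind and to the right. I'll cut across the middle with a figure of eight.

```bash
python3 -m jog '[[-0.09,-0.39,0,0,0,0,0],[0.1,-0.16,0,0,0,0,0],[0.155,0,0,0,0,0,0],[0.195,0.16,0,0,0,0,0],[0.22,0.265,0,0,0,0,0],[0.22,0.265,0,0,0,0,0],[0.195,0.16,0,0,0,0,0],[0.155,0,0,0,0,0,0],[0.1,-0.16,0,0,0,0,0],[0.035,-0.265,0,0,0,0,0],[-0.035,-0.265,0,0,0,0,0],[-0.1,-0.16,0,0,0,0,0],[-0.155,0,0,0,0,0,0],[-0.195,0.16,0,0,0,0,0],[-0.22,0.265,0,0,0,0,0],[-0.22,0.265,0,0,0,0,0],[-0.195,0.16,0,0,0,0,0],[-0.155,0,0,0,0,0,0],[-0.1,-0.16,0,0,0,0,0],[-0.035,-0.265,0,0,0,0,0]]'
python3 d.py 531.4 -113.9 220 -0.196; python3 look.py k
```

```text
t: 19.95
ee_pos: [503.1, -109.6, 220.0]
orientation: [3.126, -0.312, -0.003]
ft_force: [1.3, -0.1, -0.8]
width: 15.9
grasp_force: 30.0
t 19.95 p [ 503.094 -109.648  219.973] yaw -0.19880587437174715 zax [-0.002 -0.    -1.   ] q [-0.237  0.266  1.872 -0.001  1.005  1.533] F [ 1.286 -0.148 -0.77 ] w 15.926108164987133
units [ 0.715 -0.036 -0.002] turn -0.026794126557505484
pink [(np.int32(197), [278.2, 237.4])]
blue [(np.int32(139), [287.6, 223.1]), (np.int32(56), [268.8, 223.6])]
[(0.98, array([276.4, 226.1,  68.9,  44.5]))]
```

```bash
cat > asc.py <<'E'
import sys; from h import *
def asc(I):
    h=cv2.cvtColor(I,cv2.COLOR_RGB2HSV)[208:250,252:304].astype(int);H,s,v=h[...,0],h[...,1],h[...,2]
    p=((H>165)|(H<4))&(s>100)&(v>50); b=(H>110)&(H<130)&(s>130)&(v>30)
    for r in range(0,42): print(''.join('P' if p[r,c] and v[r,c]>150 else 'p' if p[r,c] else 'B' if b[r,c] and v[r,c]>110 else 'b' if b[r,c] else '.' for c in range(52)))
asc(save('scene','x%s.png'%sys.argv[1]))
E
python3 asc.py 1
```

```text
....................................................
....................................................
....................................................
...............................bbbb.................
..............................bbbbbb................
................................bbbbb...............
................................bbbbb...............
................................bbbbbb..............
................................bbbbb...............
................................bbbbb...............
................................bbbbb...............
.................................bbbbbb.............
.................................bbBBBBb............
.................................bbBBBBBb...........
.................................bBBBBBbb...........
.................................bBBBBbbb...........
...............BBBBB.............bbbbbbbb...........
..............BBBBBBb............bbbbbbbb...........
..............BBBBBBbb............bbbbbb............
.............BBBBBBBbb.............bBBBBB...........
.............bBBBBBbbb.............BBBBB
[... 425 characters left out ...]
...........
.............ppPPPPPppPPPPPPPppPPPPPPPpp............
..............ppppppppPPPPPPPpppPPPPPppp............
...............pppppppPPPPPPPpppppppppp.............
................pppp.pPPPPPPppppppppppp.............
......................ppPPpppp...pppp...............
......................pppppppp......................
.......................pppppp.......................
.........................pp.........................
....................................................
....................................................
....................................................
....................................................
....................................................
```

```bash
python3 -m jog '[[0,0,-0.4,0,0,0,0],[0,0,-0.5,0,0,0,0],[0,0,-0.5,0,0,0,0],[0,0,-0.2,0,0,0,0],[0,0,0,0,0,0,0]]'
cat > beads.py <<'E'
import sys; from h import *
# fit 4+4 bead discs to colour masks by template matching (scene), print in tool-frame mm about bowl centre
C=np.array([531.4,-113.9]); I=save('scene','y%s.png'%sys.argv[1]); k=6
h=cv2.cvtColor(I,cv2.COLOR_RGB2HSV)[205:252,250:306]; h=cv2.resize(h,None,fx=k,fy=k,interpolation=cv2.INTER_NEAREST).astype(int);H,s,v=h[...,0],h[...,1],h[...,2]
out={}
R=26
t=np.full((65,65),-0.5,np.float32); cv2.circle(t,(32,32),R+3,-.9,-1); cv2.circle(t,(32,32),R,1,-1)
tt=np.where(t>0,1,0).astype(np.float32)
for n,m in(('P',((H>165)|(H<4))&(s>100)&(v>50)),('B',(H>110)&(H<130)&(s>130)&(v>30))):
    br=np.where(m,1.+.5*(v/v[m].max()),0).astype(np.float32); m=br.copy(); out[n]=[]
    for _ in range(4):
        f=cv2.filter2D(m,-1,tt,borderType=cv2.BORDER_CONSTANT); y,x=np.unravel_index(f.argmax(),f.shape)
        sc=f.max()/tt.sum(); cv2.circle(m,(int(x),int(y)),R+3,-.3,-1)
        uv=np.array([x,y])/k+[250,205]-.4; z=81.
        for _ in range(5):
            w=onz('scene',uv,z); r=np.hypot(*(w[:2]-C)); z=81+max(0,r-27)*.6
        d=w[:2]-C; p=np.array([.981*d[0]-.195*d[1],-.195*d[0]-.981*d[1],z]); out[n].append(p); print(n,uv.round(1),'sc %.2f'%sc,'tool',p.round(0))
for p in out['P']: print('pink',p[:2].round(),'nearest blue %.0f'%min(np.linalg.norm(p-b) for b in out['B']))
E
python3 beads.py 1; python3 asc.py 2 | sed -n 8,40p
```

```text
t: 20.6
ee_pos: [504.7, -109.8, 284.9]
orientation: [3.126, -0.309, 0.002]
ft_force: [-0.9, 0.3, -1.5]
width: 16.1
grasp_force: 30.0
P [269.6 236.1] sc 1.36 tool [17. 21. 81.]
P [286.8 236.8] sc 1.36 tool [ 26. -21.  85.]
P [277.6 226.8] sc 1.33 tool [-17.   3.  81.]
P [277.8 239.6] sc 1.33 tool [37.  0. 87.]
B [286.8 224.6] sc 1.27 tool [-22. -21.  83.]
B [276.4 218.8] sc 1.20 tool [-41.   6.  90.]
B [268.4 229.6] sc 1.01 tool [-7. 25. 81.]
B [290.3 230.9] sc 0.77 tool [  2. -30.  83.]
pink [17. 21.] nearest blue 25
pink [ 26. -21.] nearest blue 25
pink [-17.   3.] nearest blue 24
pink [37.  0.] nearest blue 46
.......................bbbb.........................
......................BBBbBb........................
.....................BBBBBBBb.......................
.....................BBBBBBbb.......................
.....................bBBBBbbb.......................
.....................bbbbbbbb.....bb................
.....................bbbbbbbb...bBBbbb..............
......................bbb.bb...bBBBBBBb.............
.......................ppPppp..BBBBBBbb.............
...
[... 568 characters left out ...]
...........
.............PPPPPPPPpp..PP....PPPPPPPPp............
.............pPPPPPPPppPPPPPP..PPPPPPPpp............
.............pPPPPPPppPPPPPPPppPPPPPPPpp............
..............ppppppppPPPPPPPpppPPPPpppp............
..............ppppppppPPPPPPPpppppppppp.............
...............pppppppPPPPPPppppppppppp.............
.....................pppPPpppp...pppp...............
......................pppppppp......................
.......................pppppp.......................
.........................pp.........................
....................................................
....................................................
....................................................
```

Three pinks are within 25 mm of a blue; only the one at tool-frame (37,0) mm is not, and the middle of the bowl is empty. I'll hop the blade over to its outer side and push it inward.

```bash
python3 -m jog '[[0.3,0,0,0,0,0,0],[0.6,0,0,0,0,0,0],[0.6,0,0,0,0,0,0],[0.4,0,0,0,0,0,0],[0.16,-0.03,0,0,0,0,0],[0,0,0.2,0,0,0,0],[0,0,0.4,0,0,0,0],[0,0,0.4,0,0,0,0],[0,0,0.3,0,0,0,0],[0,0,0,0,0,0,0]]'; python3 d.py 531.4 -113.9 220 -0.196
python3 asc.py 3 | sed -n 8,42p
```

```text
t: 21.7
ee_pos: [582.9, -124.2, 230.2]
orientation: [-3.125, 0.31, 0.009]
ft_force: [-3.8, 1.5, 3.1]
width: 15.5
grasp_force: 30.0
t 21.7 p [ 582.942 -124.245  230.188] yaw -0.19780548065202552 zax [-0.006  0.001 -1.   ] q [-0.23   0.375  1.686  0.     1.087  1.539] F [-3.812  1.521  3.104] w 15.512853627639016
units [-1.313 -0.     0.262] turn -0.01724107022559834
.........................BB.........................
.....................b...BBB........................
....................BB...bBbb.......................
....................bb...bBbb.......................
....................bb...bbbb.....B.................
.....................b....bbb...BBBBB...............
.....................b....bb...BBBBBBB..............
..............................bBBBBBBBb.............
..........................pp..bBBBBBBbb.............
..........................ppp.bbBBBBbbb.............
......................p...pppp.bbbbbbbb.............
...............BBBb...p...ppppp.bbbbbbbb............
.............BBBBBbb..p...pppp...bbbbbbbb...........
.............BBBBBbbb.p...pppp....BBBbbbbb.
[... 422 characters left out ...]
...........
.............pPPPPpp...........ppppppppp............
.............pppPPpp...........ppppppppp............
..............pppppp...........pppppppp.............
...............ppppp............ppppppp.............
.................p...............pppp...............
....................................................
....................................................
....................................................
....................................................
....................................................
....................................................
....................................................
....................................................
```

```bash
python3 -m jog '[[-0.1,0,-0.03,0,0,0,0],[-0.12,0,0,0,0,0,0],[-0.12,0,0.04,0,0,0,0],[-0.12,0,0.05,0,0,0,0],[-0.12,0,0.05,0,0,0,0],[-0.12,0,0.05,0,0,0,0],[-0.12,0,0.05,0,0,0,0],[-0.1,0,0,0,0,0,0]]'; python3 d.py 531.4 -113.9 220 -0.196
python3 -m jog '[[0,0,-0.3,0,0,0,0],[0,0,-0.5,0,0,0,0],[0,0,-0.5,0,0,0,0],[0,0,-0.4,0,0,0,0],[-0.3,0,0,0,0,0,0],[-0.5,0,0,0,0,0,0],[-0.5,0,0,0,0,0,0],[-0.3,0,0,0,0,0,0]]'
python3 beads.py 2;python3 asc.py 4 | sed -n 8,42p
```

```text
t: 22.55
ee_pos: [548.5, -117.5, 223.5]
orientation: [-3.126, 0.31, 0.001]
ft_force: [1.5, -1.3, 0.3]
width: 15.7
grasp_force: 30.0
t 22.55 p [ 548.47  -117.479  223.49 ] yaw -0.19766409111093028 zax [-0.001  0.    -1.   ] q [-0.232  0.329  1.772 -0.     1.041  1.536] F [ 1.502 -1.319  0.34 ] w 15.713347436959808
units [-0.436 -0.004  0.088] turn -0.015890899563590175
t: 23.35
ee_pos: [483.9, -104.5, 291.1]
orientation: [-3.126, 0.31, 0.004]
ft_force: [0.2, -1.2, -1.0]
width: 16.0
grasp_force: 30.0
P [277.4 228.8] sc 1.40 tool [-9.  3. 81.]
P [268.4 235.4] sc 1.35 tool [16. 24. 82.]
P [287.3 236.1] sc 1.35 tool [ 22. -23.  84.]
P [278.1 235.8] sc 1.01 tool [17.  0. 81.]
B [285.6 224.1] sc 1.27 tool [-24. -18.  83.]
B [276.6 220.8] sc 1.16 tool [-36.   5.  87.]
B [267.9 228.3] sc 1.02 tool [-11.  27.  82.]
B [290.6 229.8] sc 0.91 tool [ -1. -31.  83.]
pink [-9.  3.] nearest blue 24
pink [16. 24.] nearest blue 27
pink [ 22. -23.] nearest blue 25
pink [17.  0.] nearest blue 36
....................................................
....................................................
.....
[... 1043 characters left out ...]
...........
.............ppPPpppp.ppppppppppPPPPPPppp...........
.............pppppppp..ppppppp.ppppppppp............
..............pppppp....pppp....pppppppp............
................pp................ppppp.............
....................................................
....................................................
....................................................
....................................................
....................................................
....................................................
....................................................
....................................................
....................................................
```

The fourth pink is borderline (36 mm). Blue at (-1,-31) only has to go about 10 mm inwards to sit beside it. I'll turn the blade 90° and push that blue inwards.

```bash
python3 -m jog '[[0,0,0,0,0,-1,0],[0,0,0,0,0,-1,0],[0,0,0,0,0,-1,0],[0,0,0,0,0,-1,0],[0,0,0,0,0,-1,0],[0,0,0,0,0,-1,0],[0,0,0,0,0,-1,0],[0,0,0,0,0,-1,0],[0,0,0,0,0,-1,0],[0,0,0,0,0,-1,0],[0,0,0,0,0,-1,0],[0,0,0,0,0,-1,0],[0,0,0,0,0,-1,0],[0,0,0,0,0,-1,0],[0,0,0,0,0,-1,0],[0,0,0,0,0,0,0]]'
python3 - <<'E'
from h import *
# target: old-tool (-1,-49) -> world
x,y=-1,-49; print(531.4+.981*x-.195*y, -113.9-.195*x-.981*y)
E
python3 d.py 539.97 -65.6 228 1.375; python3 beads.py 3
```

```text
t: 25.05
ee_pos: [487.0, -105.2, 291.7]
orientation: [2.429, 1.992, 0.0]
ft_force: [-0.0, 0.9, -0.7]
width: 15.6
grasp_force: 30.0
539.9739999999999 -65.63600000000001
t 25.05 p [ 486.993 -105.155  291.717] yaw 1.3739806136054116 zax [ 0. -0. -1.] q [-0.237  0.154  1.835 -0.     1.153 -0.04 ] F [-0.046  0.891 -0.688] w 15.586510240872254
units [1.229 1.105 1.593] turn -0.009734423017162422
P [277.4 228.8] sc 1.40 tool [-9.  3. 81.]
P [268.4 235.4] sc 1.35 tool [16. 24. 82.]
P [287.3 236.1] sc 1.35 tool [ 22. -23.  84.]
P [278.1 235.8] sc 1.00 tool [17.  0. 81.]
B [285.4 223.8] sc 1.29 tool [-25. -17.  83.]
B [276.6 220.8] sc 1.17 tool [-36.   5.  87.]
B [267.9 228.3] sc 1.02 tool [-11.  27.  82.]
B [290.6 229.8] sc 0.96 tool [ -1. -31.  83.]
pink [-9.  3.] nearest blue 24
pink [16. 24.] nearest blue 27
pink [ 22. -23.] nearest blue 25
pink [17.  0.] nearest blue 36
```

```bash
python3 -m jog '[[0.3,0.27,0,0,0,0,0],[0.35,0.3,0,0,0,0,0],[0.35,0.3,0,0,0,0,0],[0.23,0.23,0,0,0,0,0],[0,0,0.3,0,0,0,0],[0,0,0.4,0,0,0,0],[0,0,0.4,0,0,0,0],[0,0,0.3,0,0,0,0],[0,0,0.15,0,0,0,0],[-0.1,0,0.03,0,0,0,0],[-0.1,0,0.03,0,0,0,0],[-0.1,0,0.03,0,0,0,0],[-0.1,0,0,0,0,0,0],[0,0,0,0,0,0,0]]'; python3 d.py 539.97 -65.6 228 1.375
python3 -m jog '[[0,0,-0.3,0,0,0,0],[0,0,-0.5,0,0,0,0],[0,0,-0.5,0,0,0,0],[0,0,-0.4,0,0,0,0],[0.3,0,0,0,0,0,0],[0.5,0,0,0,0,0,0]]'
python3 beads.py 4;python3 asc.py 5 | sed -n 8,36p
```

```text
t: 26.5
ee_pos: [536.2, -81.8, 226.7]
orientation: [2.43, 1.99, 0.001]
ft_force: [-0.4, -0.6, -0.8]
width: 16.0
grasp_force: 30.0
t 26.5 p [536.214 -81.756 226.675] yaw 1.3723137789216988 zax [ 0.001 -0.    -1.   ] q [-0.173  0.297  1.81  -0.     1.034  0.025] F [-0.414 -0.608 -0.814] w 15.973357348603983
units [ 0.414  0.012 -0.033] turn -0.025651521770956514
t: 27.1
ee_pos: [542.7, -49.5, 295.0]
orientation: [2.431, 1.989, 0.002]
ft_force: [0.2, -0.4, -1.6]
width: 16.1
grasp_force: 30.0
P [277.3 228.8] sc 1.41 tool [-9.  3. 81.]
P [287.3 236.3] sc 1.35 tool [ 23. -23.  84.]
P [268.4 235.4] sc 1.35 tool [16. 24. 82.]
P [278.1 235.8] sc 1.03 tool [17.  0. 81.]
B [285.4 223.8] sc 1.28 tool [-25. -17.  83.]
B [276.6 220.8] sc 1.16 tool [-36.   5.  87.]
B [268.1 228.4] sc 1.03 tool [-11.  26.  82.]
B [290.1 229.8] sc 0.88 tool [ -2. -29.  82.]
pink [-9.  3.] nearest blue 23
pink [ 23. -23.] nearest blue 27
pink [16. 24.] nearest blue 27
pink [17.  0.] nearest blue 35
....................................................
....................................................
...............
[... 715 characters left out ...]
bb.........
.............b..pp..b.ppPPPPPp....bbbbbbbbb.........
.............pPPPPPpp.pPPPPPPP....pPp..bbb..........
.............PPPPPPPp.pPPPPPPPp..PPPPPP.b...........
............PPPPPPPPpppPPPPPPPppPPPPPPPp............
............pPPPPPPPpppPPPPPPpppPPPPPPPp............
............pPPPPPPppppPPPPPppppPPPPPPPp............
.............ppPPpppp.ppppppppppPPPPPPppp...........
.............pppppppp..ppppppp.ppppppppp............
..............pppppp....pppp....pppppppp............
................pp...............pppppp.............
....................................p...............
....................................................
....................................................
```

The blue slipped back out between its neighbours. I'll push it deeper, past their line.

```bash
python3 -m jog '[[-0.2,0,0,0,0,0,0],[-0.2,0,0,0,0,0,0],[0,0,0.3,0,0,0,0],[0,0,0.5,0,0,0,0],[0,0,0.4,0,0,0,0],[0,0,0.35,0,0,0,0],[-0.1,0,0.05,0,0,0,0],[-0.1,0,0.05,0,0,0,0],[-0.1,0,0.05,0,0,0,0],[-0.1,0,0.05,0,0,0,0],[-0.1,0,0,0,0,0,0],[-0.1,0,0,0,0,0,0],[-0.06,0,0,0,0,0,0],[0,0,0,0,0,0,0]]'; python3 d.py 531.4 -113.9 228 1.375
python3 beads.py 5 | grep tool
python3 -m jog '[[0,0,-0.3,0,0,0,0],[0,0,-0.5,0,0,0,0],[0,0,-0.5,0,0,0,0],[0,0,-0.4,0,0,0,0],[0.3,0,0,0,0,0,0],[0.5,0,0,0,0,0,0]]'
python3 beads.py 6;python3 asc.py 6 | sed -n 8,36p
```

```text
t: 28.6
ee_pos: [534.2, -91.7, 224.5]
orientation: [2.43, 1.991, 0.0]
ft_force: [-0.5, -0.4, -0.7]
width: 15.8
grasp_force: 30.0
t 28.6 p [534.168 -91.659 224.515] yaw 1.372749048743512 zax [ 0. -0. -1.] q [-0.192  0.299  1.813 -0.     1.029  0.006] F [-0.502 -0.369 -0.696] w 15.838983730610767
units [-0.559  0.042 -0.087] turn -0.021495001147739723
P [276.3 229.3] sc 1.40 tool [-8.  6. 81.]
P [267.8 234.8] sc 1.36 tool [13. 26. 82.]
P [286.3 236.8] sc 1.36 tool [ 25. -20.  84.]
P [277.3 235.9] sc 0.96 tool [17.  2. 81.]
B [283.4 223.8] sc 1.28 tool [-26. -12.  82.]
B [274.4 220.8] sc 1.14 tool [-36.  11.  87.]
B [266.8 228.3] sc 1.04 tool [-10.  29.  83.]
B [285.4 230.4] sc 0.72 tool [ -2. -17.  81.]
t: 29.25
ee_pos: [540.6, -59.7, 292.9]
orientation: [2.431, 1.989, 0.001]
ft_force: [0.2, 0.6, -0.9]
width: 16.0
grasp_force: 30.0
P [276.3 229.3] sc 1.40 tool [-8.  6. 81.]
P [267.8 234.8] sc 1.36 tool [13. 26. 82.]
P [286.4 236.8] sc 1.36 tool [ 25. -21.  84.]
P [277.4 236.1] sc 0.97 tool [18.  2. 81.]
B [283.8 224.3] sc 1.28 tool [-25. -13.  82.]
B [274.8 220.8] sc 1.15 tool [-36.  1
[... 1063 characters left out ...]
...........
............b.pPPpp..ppPPPPPpbbBBBBbbb..............
............pPPPPPPp.ppPPPPPP.bbbb...b..............
............PPPPPPPP.pPPPPPPPp.b.PPPpp..............
............PPPPPPPPppPPPPPPPpppPPPPPPp.............
............PPPPPPPpppPPPPPPPppPPPPPPPp.............
............pPPPPPpppppPPPPPpppPPPPPPPp.............
............pppppppppppppppppppPPPPPPPpp............
.............ppppppp..ppppppppppPPPPpppp............
..............ppppp....ppppp...pppppppp.............
................................ppppppp.............
................................pppppp..............
....................................................
....................................................
```

Every pink is now within 27 mm of a blue, and they're settled. Turning the blade back and returning to the rack.

```bash
python3 -m jog '[[0,0,0,0,0,1,0],[0,0,0,0,0,1,0],[0,0,0,0,0,1,0],[0,0,0,0,0,1,0],[0,0,0,0,0,1,0],[0,0,0,0,0,1,0],[0,0,0,0,0,1,0],[0,0,0,0,0,1,0],[0,0,0,0,0,1,0],[0,0,0,0,0,1,0],[0,0,0,0,0,1,0],[0,0,0,0,0,1,0],[0,0,0,0,0,1,0],[0,0,0,0,0,1,0],[0,0,0,0,0,1,0]]'
python3 d.py 401.5 183 290 -0.1975
```

```text
t: 30.85
ee_pos: [540.0, -59.8, 291.6]
orientation: [3.126, -0.316, -0.002]
ft_force: [-0.2, 0.3, -1.2]
width: 15.7
grasp_force: 30.0
t 30.85 p [540.003 -59.802 291.623] yaw -0.20156699281232082 zax [-0.001 -0.    -1.   ] q [-0.132  0.227  1.743 -0.     1.173  1.64 ] F [-0.182  0.318 -1.23 ] w 15.720893102122398
units [-4.608 -5.254  0.045] turn -0.038836920576003985
```

```bash
python3 -m jog '[[-0.4,-0.2,0,0,0,0,0],[-0.8,-0.3,0,0,0,0,0],[-0.8,-0.4,0,0,0,0,0],[-0.8,-0.5,0,0,0,0,0],[-0.8,-0.5,0,0,0,0,0],[-0.6,-0.6,0,0,0,0,0],[-0.4,-0.6,0,0,0,0,0],[0,-0.6,0,0,0,0,0],[0,-0.6,0,0,0,0,0],[0,-0.55,0,0,0,0,0],[0,-0.4,0,0,0,0,0],[0,0,0,0,0,0,0],[0,0,0,0,0,0,0]]'
for i in 1 2 3 4; do python3 -m jog '[[0,0,0,0,0,0,0]]' >/dev/null; python3 d.py 401.5 183 290 -0.1975|sed 's/zax.*//'; done
```

```text
t: 32.15
ee_pos: [400.7, 181.9, 291.8]
orientation: [3.126, -0.308, -0.002]
ft_force: [0.7, 0.0, -0.9]
width: 15.8
grasp_force: 30.0
t 32.25 p [400.812 181.405 291.978] yaw -0.19795574886663683 
units [ 0.009 -0.043  0.049] turn -0.004352081096026768
t 32.35 p [401.027 181.4   292.209] yaw -0.19852549641786282 
units [ 0.004 -0.042  0.055] turn -0.009792769441553927
t 32.45 p [401.167 181.525 292.311] yaw -0.1985567828925112 
units [ 0.001 -0.038  0.058] turn -0.010091533267086344
t 32.55 p [401.242 181.758 292.352] yaw -0.19837690353208406 
units [ 0.    -0.032  0.059] turn -0.008373811904755194
```

```bash
python3 -m jog '[[0,-0.035,0,0,0,0,0],[0,0,0,0,0,0,0]]' | head -2
python3 - <<'E'
from h import *
I=save('scene','s9.png'); J=cv2.imread('pics/s3.png')[:,:,::-1]
k=8; up=lambda A:cv2.resize(np.ascontiguousarray(A),None,fx=k,fy=k,interpolation=cv2.INTER_CUBIC)
for y0,y1,x0,x1 in((148,163,374,386),(112,125,375,388)):
    t=up(J[y0:y1,x0:x1]); s=up(I[y0-4:y1+4,x0-4:x1+4]); r=cv2.matchTemplate(s,t,cv2.TM_CCOEFF_NORMED); _,v,_,l=cv2.minMaxLoc(r); print(v,np.array(l)/k-4)
E
```

```text
t: 32.75
ee_pos: [401.6, 183.5, 292.3]
0.9601415395736694 [0.25 2.  ]
0.9616422057151794 [0.  0.5]
```

```bash
python3 -m jog '[[0,0,0.3,0,0,0,0],[0,0,0.5,0,0,0,0],[0,0,0.5,0,0,0,0],[0,0,0.5,0,0,0,0],[0,0,0.5,0,0,0,0],[0,0,0.25,0,0,0,0],[0,0,0,0,0,0,0],[0,0,0,0,0,0,0]]'
for i in 1 2 3; do python3 -m jog '[[0,0,0,0,0,0,0]]' >/dev/null; python3 d.py 480.3 166.7 186.4 -0.1977|sed 's/zax.*//'; done
```

```text
t: 33.6
ee_pos: [401.7, 183.6, 190.4]
orientation: [3.126, -0.31, -0.0]
ft_force: [-0.7, 0.3, -0.8]
width: 16.1
grasp_force: 30.0
t 33.7 p [402.109 183.748 191.028] yaw -0.19769143685095483 
units [2.    0.034 0.118] turn 8.177204993813719e-05
t 33.8 p [402.05  183.713 191.073] yaw -0.19774046711323245 
units [2.002 0.033 0.12 ] turn -0.00038643246621639836
t 33.9 p [401.859 183.652 190.897] yaw -0.1976670835981178 
units [2.006 0.031 0.115] turn 0.0003143284841009766
```

```bash
python3 -m jog '[[0.2,0.015,0.05,0,0,0,0],[0.25,0,0,0,0,0,0],[0.2,0,0,0,0,0,0],[0.2,0,0,0,0,0,0],[0.2,0,0,0,0,0,0],[0.2,0,0,0,0,0,0]]'; python3 -m jog '[[0.2,0,0,0,0,0,0],[0.2,0,0,0,0,0,0],[0.2,0,0,0,0,0,0],[0.2,0,0,0,0,0,0],[0.15,0,0,0,0,0,0],[0,0,0,0,0,0,0]]'; python3 d.py 480.3 166.7 174.4 -0.1977
python3 - <<'E'
from h import *
S=save('scene','s10.png')[130:210,350:430]
cv2.imwrite('pics/m.png',cv2.resize(S,(560,560),interpolation=2)[:,:,::-1])
E
```

```text
t: 34.5
ee_pos: [451.2, 172.9, 188.2]
orientation: [3.126, -0.31, -0.0]
ft_force: [-0.2, -0.3, -1.2]
width: 15.9
grasp_force: 30.0
t: 35.1
ee_pos: [488.5, 165.5, 188.3]
orientation: [-3.126, 0.311, -0.001]
ft_force: [0.6, 0.2, -1.1]
width: 16.0
grasp_force: 30.0
t 35.1 p [488.516 165.513 188.303] yaw -0.19805285978679685 zax [ 0.  0. -1.] q [ 0.304  0.31   1.898 -0.     0.933  2.073] F [ 0.615  0.231 -1.128] w 15.954872433697815
units [-0.207  0.011  0.347] turn -0.003369562757224362
```

View pics/m.png

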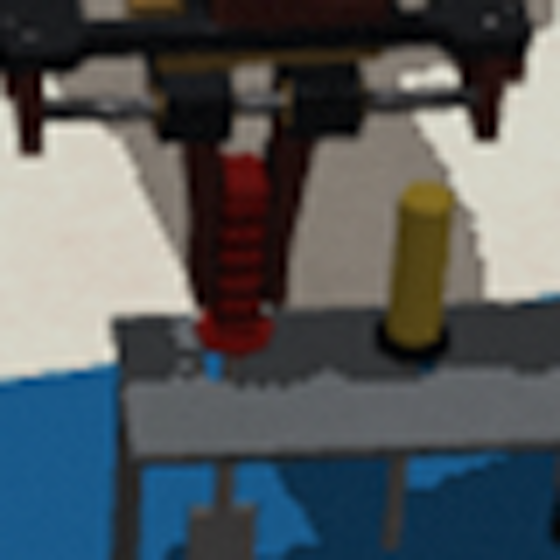

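I overshot about 8 mm in x (no force). Checking the lateral position against the earlier hanging picture before lowering.

```bash
python3 -m jog '[[-0.1,0,0,0,0,0,0],[-0.1,0,0,0,0,0,0],[0,0,0,0,0,0,0],[0,0,0,0,0,0,0]]'; python3 d.py 480.3 166.7 174.4 -0.1977
python3 - <<'E'
from h import *
I=save('scene','s11.png').astype(int); J=cv2.imread('pics/s2.png')[:,:,::-1].astype(int)
def rc(A):
    q=A[148:185,365:402]; m=(q[...,0]>90)&(q[...,1]<60)&(q[...,2]<60)
    for r in range(0,37):
        c=np.nonzero(m[r])[0]
        if len(c)>2: print(r+148,c.min()+365,c.max()+365,end=' | ')
    print()
rc(J);rc(I)
p=ctrl.get_obs()['ee_pos']; print(proj('scene',[[479.5,165.2,155],[480.3,166.7,155],p-[0,0,19.4]]))
E
```

```text
t: 35.55
ee_pos: [479.5, 167.3, 188.4]
orientation: [-3.126, 0.309, -0.0]
ft_force: [-0.6, 0.0, -1.5]
width: 15.7
grasp_force: 30.0
t 35.55 p [479.511 167.279 188.384] yaw -0.1973367696925694 zax [ 0. -0. -1.] q [ 0.312  0.299  1.914 -0.     0.929  2.08 ] F [-0.573  0.023 -1.546] w 15.727600092310887
units [0.022 0.01  0.35 ] turn 0.003468593934501871
155 380 384 | 156 381 384 | 157 381 385 | 158 382 385 | 159 382 386 | 
150 382 385 | 151 383 386 | 152 383 386 | 153 383 386 | 
[[380.92116105 178.49156844]
 [381.57950955 178.58604667]
 [382.01844938 173.93876389]]
```

```bash
python3 -m jog '[[0.01,0.03,0.1,0,0,0,0],[0,0,0.15,0,0,0,0],[0,0,0.05,0,0,0,0],[0,0,0,0,0,0,0]]';python3 -m jog '[[0,0,0.04,0,0,0,0],[0,0,0,0,0,0,0]]'; python3 d.py 480.3 166.7 174.4 -0.1977
```

```text
t: 36.0
ee_pos: [479.6, 165.8, 175.6]
orientation: [3.126, -0.31, -0.002]
ft_force: [0.6, 0.7, -0.4]
width: 16.1
grasp_force: 30.0
t: 36.2
ee_pos: [480.1, 165.9, 174.8]
orientation: [-3.126, 0.31, -0.0]
ft_force: [0.1, -0.3, -0.5]
width: 16.5
grasp_force: 30.0
t 36.2 p [480.082 165.944 174.751] yaw -0.1977362177106042 zax [ 0.  0. -1.] q [ 0.309  0.319  1.924 -0.     0.898  2.078] F [ 0.124 -0.325 -0.479] w 16.462271191963364
units [ 0.002 -0.02   0.009] turn -0.0003458536602079965
```

```bash
python3 -m jog '[[0,0,0.03,0,0,0,0],[0,0,0,0,0,0,0]]'|sed -n '2p;4p';python3 -m jog '[[0,0,0.03,0,0,0,0],[0,0,0,0,0,0,0]]'|sed -n '2p;4p'
```

```text
ee_pos: [480.1, 166.0, 174.5]
ft_force: [-3.0, -0.6, 9.2]
ee_pos: [480.3, 165.9, 174.3]
ft_force: [-5.2, -3.1, 20.8]
```

Collar is seated (9 N at z 174.5). Easing off and releasing.

```bash
python3 -m jog '[[0,0,-0.04,0,0,0,0],[0,0,0,0,0,0,0.25],[0,0,0,0,0,0,0.5],[0,0,0,0,0,0,0.5],[0,0,0,0,0,0,0.5],[0,0,0,0,0,0,0.5]]'; python3 -m jog '[[0,0,-0.2,0,0,0,0.5],[0,0,-0.4,0,0,0,0.5],[0,0,-0.6,0,0,0,0.5],[0,0,-0.8,0,0,0,0.5],[0,0,-0.8,0,0,0,0.5],[-0.5,0,-0.3,0,0,0,0.5],[-0.8,0.8,0,0,0,0,0.5],[-0.5,0.8,0,0,0,0,0.5],[0,0,0,0,0,0,0.5],[0,0,0,0,0,0,0.5]]'
python3 beads.py 9
python3 - <<'E'
from h import *
S=save('scene','z.png');T=save('top','zt.png')
o=np.hstack([cv2.resize(S[130:250,240:460],(480,262),interpolation=2),cv2.resize(T[230:330,290:410],(314,262),interpolation=2)]);cv2.imwrite('pics/zz.png',o[:,:,::-1])
E
```

```text
t: 37.2
ee_pos: [479.9, 165.9, 173.7]
orientation: [3.126, -0.31, -0.0]
ft_force: [0.5, 0.3, 0.8]
width: 43.6
grasp_force: 0.0
t: 38.2
ee_pos: [396.9, 117.2, 298.8]
orientation: [-3.125, 0.312, -0.003]
ft_force: [-0.1, 0.6, 0.4]
width: 44.1
grasp_force: 0.0
P [276.3 229.3] sc 1.40 tool [-8.  6. 81.]
P [267.8 234.8] sc 1.36 tool [13. 26. 82.]
P [286.4 236.8] sc 1.36 tool [ 25. -21.  84.]
P [277.4 236.3] sc 0.98 tool [19.  2. 81.]
B [283.8 224.3] sc 1.30 tool [-25. -13.  82.]
B [274.8 220.8] sc 1.15 tool [-36.  10.  87.]
B [266.8 228.3] sc 1.05 tool [-10.  29.  83.]
B [285.4 230.8] sc 0.65 tool [ -1. -17.  81.]
pink [-8.  6.] nearest blue 24
pink [13. 26.] nearest blue 23
pink [ 25. -21.] nearest blue 26
pink [19.  2.] nearest blue 27
```

View pics/zz.png

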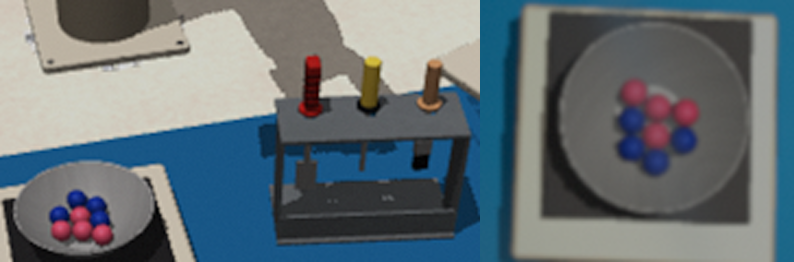

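The spatula hangs upright in its own slot (display px ≈ 312,85), the other tools are unmoved, and from above every pink bead touches a blue one.

```bash
python3 -c "
from workcell import ctrl
print(ctrl.close_job())"
```

```text
the job is handed in; nothing more can be done
None
```

I handed the job in at about 38 s: the batch is stirred nearly four turns, every pink bead measures within about 27 mm of a blue one (36 mm allowed), and the spatula hangs upright in its own slot, released; no verdict came back.

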